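# Release a wheel hub from its clamp and show it to the inspection camera

## Robot

A 6-joint arm with a two-finger parallel gripper is mounted at the origin on the work surface. World frame = base frame: x ahead of the robot, y to its left, z up, the work surface at z = 0. Lengths are in m, angles in degrees, forces in N, time in s.
With the tool pointing down it reaches from about 0.3 to 0.75 m from the base axis. Payload 8.5 kg.
Tool frame: the origin (TCP) lies on the centre line of the jaws, within the pads' length; the fingertips stand env.tcp_to_tips ahead of it and the grasp point (between the pads) lies 8 mm behind it (env.tcp_to_tips is the distance from the TCP to the fingertips, in m); z points along the fingers, y is the direction in which the jaws open and shut (so a half turn about z gives the same grasp; the last joint's range is limited). The gripper opens to 85 mm and grips with 20 to 120 N. Pads are 22 mm wide; open, the fingers measure 114 mm over their backs; the gripper's body (76 mm by 85 mm) begins 54 mm behind the grasp point. The pads swing forward as they close: fully open they stand 13 mm farther back than shut.
Start: joints at [-82.351, 21.807, 74.336, -0, 83.858, -12.336], TCP at [0.188, -0.517, 0.242] pointing down, gripper open.
Joint ranges: [-178.18, 178.18], [-50.72, 133.34], [12.68, 142.11], [-81.47, 261.47], [9.98, 163.14], [-165.26, 165.26]. Speed limits (degrees/s): [136.94, 136.94, 180, 180, 180, 180].

## Interface

Orientations are given as a 3x3 rotation matrix whose columns are the frame's x, y, z axes.
In Python, from rig import env gives the robot as it stands. The module is installed in compiled form; this text tells all that it offers.
- The arm moves only by the tool carry_out, never from a script. Its argument "rows" is a list of rows, each an object of numbers: "tx", "ty", "tz": the shift along the tool's x, y, z in cm; "yaw": the turn about the tool's z in rad. In form: [{"tx": .., "ty": .., "tz": .., "yaw": ..}, ...]. A call has 1 to 12 rows; each row shifts and turns the pose as measured when the row begins, along the tool's axes as they then stand; what a row does not reach is not made up. A row lasts 1/10 s, in which the tool goes at most 50 mm and 8.59 degrees, less where a joint would pass 70% of its speed; a pose out of reach is approached as far as the arm can. A call is refused whole if a number of a shift passes 5 or a number of a turn 0.15, either way. A call with a gripper value outside its range is refused whole. "jaw" is the closure, from -1 (fully open) to 1 (shut), set as the call begins (left out, the last holds). The fingers move at their own pace and stop on an object; "squeeze" is the grip in N (left out, the last holds). Time passes only in rows, so rows that do not move let the fingers close. It gives the time, the measured TCP pose, the force and the opening at its end, in the units of the state.
- env.observe(): the state, without advancing time (a new reading comes with each control period).
- env.get_image(name): name is "scene" or "top"; returns the picture (480x640x3 uint8, red, green, blue); there is no depth.
- env.camera_params(name): a dict with "vertical_fov" (degrees; the focal length in pixels is half the picture's height over the tangent of half this angle, whatever the lens; pixels are square), "cx", "cy" (the principal point, pixels), "view" (4x4, takes a point from world to camera coordinates). Camera axes: x right, y up, looking along -z (the intrinsics and any distortion apply to the point x, -y, -z); pixel columns grow to the right and rows downward; lengths in m; the calibration is good to about 2 mm. A picture is of the moment at which its call begins. camera_params takes no time and is no camera call.
- env.close_job(): hands the job in, once; it reports no verdict.
The state is a dict: "time_s": time; "q": joint angles; "qvel": joint speeds; "joint_efforts": joint torques, N m; "position": TCP position; "tool_rot": TCP orientation; "ft_force": force on the tool from outside, world axes, zero at the start; "wrist_torque": the same for the moment, N m; "grip_width": finger opening in m.
Only numpy, scipy, OpenCV 4.12 (cv2) and the standard library are available. Lean on these libraries where they do the work, as an engineer would, in place of code of your own. Each camera call takes 0.05 s, during which the arm holds its last target. There are 200 camera calls.

## Task

Fit the loose square-socket handle fully home on the square shaft of the hub fixture's swing clamp and turn it about a quarter turn counterclockwise, so that the clamp's arm is well clear of the axle; leave the handle on the shaft. Then lift the wheel hub out and hold it still in the air before the inspection camera: hub centre 15 cm straight in front of the lens and at the lens's height, axle level and pointing straight into the lens, the disc-mount end towards the lens. Finish while holding it there, without bumping the camera or pushing the other things on the bench about.

Things in the scene. Friction and masses are not known exactly. Their poses are not given: they have to be found in the camera images.
- handle: Loose handle standing on the bench, 180 g: steel socket 34 x 34 mm, 36 mm high; on it a wooden grip bar 70 mm long (its x), 14 mm thick (its y), 36 to 74 mm above the origin. Origin: centre of the underside, in the mouth of the square bore; z up. Bore: 18 x 18 mm, 31 mm deep, open below, sides parallel to x and y; it fits in any of four quarter positions.
- seat (a point): Foot of the clamp's upright square shaft, at its centre, on the round shoulder (32 mm across) on which the fitted handle's underside rests, 101 mm above the bench. Shaft 16 x 16 mm, 28 mm high (top 5 mm tapered to 11.6 mm), sides parallel to this point's x and y; it turns with the clamp; z up.
- keeper (a joint): Swing clamp's angle about its shaft, rad. 0: its steel arm (70 mm long, 16 wide, 89 to 99 mm above the bench, along the shaft's -y) lies over the axle end and traps the hub (starts 0 to 0.15). Grows counterclockwise from above, stop at 1.6. Stiff (0.12 N m), stays where left. The fitted handle has about 0.13 rad of play either way.
- fixture: Grey fixture fixed to the bench: base plate 70 x 220 x 12 mm; two slotted cradle posts 46 mm either side of the origin along y (34 mm along x, 9 mm along y, 85 mm high, slots 15 mm wide, open upward); clamp post 110 mm from the origin along +y. Origin: on the bench below the hub's centre; z up.
- hub: Aluminium bicycle hub, 200 g, axle in the fixture's slots. Origin: hub centre on the axle line, 79 mm above the bench; axle along y, 12 mm thick, 112 long. Barrel 28 mm in diameter, 54 long, between two flanges of 56 mm, 4 thick. On the -y end, outside the flange, the disc mount: a boss 44 mm in diameter, 8 thick, six bolt holes; the other end has a 24 mm collar. x level at the start.
- disc_end (a point): Tip of the hub's axle at the disc-mount end, 56 mm from the hub's centre along its -y.
- camera: Inspection camera's stand, fixed: a foot 120 x 100 mm and an upright post 300 mm tall, 265 mm behind the origin. Origin: on the bench straight below the viewing point; y points the way the camera looks (level, from the lens to the viewing point), z up.
- lens (a point): Centre of the lens's front, 150 mm behind the viewing point, 180 to 240 mm above the bench. The barrel is 42 mm in diameter, the camera housing behind it a cube of 56 mm.
- view (a point): The viewing point in the air, 150 mm straight in front of the lens at the lens's height: the hub's centre belongs here. Its y points the way the camera looks.
- jar: Bystander: white grease jar, 60 mm in diameter and tall; origin under its centre.
- sprocket: Bystander: dark steel sprocket stack lying flat, about 76 mm over its teeth, 14 mm high; origin under its centre.
- bottle: Bystander: grey bottle, 50 mm in diameter, 130 mm tall; origin under its centre.
- wrench: Bystander: steel spanner, 150 mm long, lying flat along its x.
- driver: Bystander: screwdriver with wooden handle, 150 mm long, lying along its x.
- mug: Bystander: white mug, 76 mm in diameter, 85 mm tall; origin under its centre.
- tray: Bystander: grey plastic tray, 100 x 140 x 30 mm, with dividers; origin under its centre.
Not all that is in view belongs to the job. What is shaped like the handle but yellow is not meant.

How it is judged (in metres and radians):
On the way, in this order (a step that is already met when the one before it is completed fails the run):
1. the handle is fully home on the clamp's square shaft (z of handle in the frame of seat between -0.004 and 0.004 m and horizontal distance between handle and seat below 0.005 m and angle between handle's own z axis and vertical below 0.12 rad), for 0.2 s.
2. with the handle on, the clamp is turned clear of the axle (all of step 1 and value of joint keeper above 1.05 rad), for 0.2 s.
At the end, for the whole second after the job is handed in: Handle home on the shaft (4 mm in height, 5 mm sideways), clamp turned past 1.05 rad; the gripper alone holds the hub still, centre within 20 mm of the viewing point 150 mm before the lens, axle within 0.17 rad of the line of sight, disc-mount end towards the lens (all of step 2 and distance between hub and view below 0.02 m and angle between the y axis of hub and the y axis of camera, either way round below 0.17 rad and distance between disc_end and lens below 0.13 m and height (world z) of hub above 0.15 m and contact force between the fingers and hub above 1 N and contact force between hub and fixture below 0.1 N and contact force between hub and camera below 0.1 N and contact force between hub and handle below 0.1 N and linear speed of hub below 0.02 m/s and angular speed of hub below 0.15 rad/s); the arm keeps its last pose, push and grip.
It fails at once if the inspection camera is bumped (more than 3 N) (contact force between camera and anything else above 3 N).
It fails at once if a bystander is pushed more than 40 mm (distance of any of jar, sprocket, bottle, wrench, driver, mug, tray from where it was at the start of the episode above 0.04 m).
It also fails if it takes over 61 s, if anything falls off the work surface, if the arm or the gripper's body presses on something with over 40 N, if the wrist force passes 120 N, or if a joint passes its speed limit or range.

## Working session

There is one attempt and no reset: what is moved stays moved. The work goes in short steps, Python scripts to look and compute and a tool call to move; the robot and the scene stay as the last step left them, time stands still between calls to the robot, and variables do not carry over. Pictures are saved under pics/ and viewed, about 8 in all and at most 12, crops included, and the job is handed in when it is done.

Besides the shell and the picture viewer there is one more tool, called after "Request:" as a command line: name --argument value ..., lists and objects as JSON in quotes. carry_out: Moves the arm, as the interface text tells. Its arguments: {"type":"object","properties":{"rows":{"type":"array","items":{"type":"object","properties":{"tx":{"type":"number"},"ty":{"type":"number"},"tz":{"type":"number"},"yaw":{"type":"number"}}}},"jaw":{"type":"number"},"squeeze":{"type":"number"}},"required":["rows"]}

```bash
mkdir -p pics; cat > h.py <<'E'
import numpy as np, cv2
from rig import env
def cam(n):
    p=env.camera_params(n); V=np.array(p["view"]); f=240/np.tan(np.radians(p["vertical_fov"])/2)
    return p,V,f
def proj(n,P):
    p,V,f=cam(n); c=V[:3,:3]@np.array(P,float)+V[:3,3]
    return p["cx"]+f*c[0]/-c[2], p["cy"]-f*c[1]/-c[2]
def ray(n,u,v):
    p,V,f=cam(n); d=np.array([(u-p["cx"])/f,-(v-p["cy"])/f,-1]); R=V[:3,:3]
    return -R.T@V[:3,3], R.T@d
def onz(n,u,v,z):
    o,d=ray(n,u,v); return o+d*(z-o[2])/d[2]
def snap(n,fn,crop=None,k=1):
    im=env.get_image(n)[:,:,::-1].copy()
    cv2.imwrite(f"pics/raw_{fn}.png",im)
    o=im if crop is None else im[crop[1]:crop[3],crop[0]:crop[2]]
    cv2.imwrite(f"pics/{fn}.png",cv2.resize(o,None,fx=k,fy=k,interpolation=cv2.INTER_CUBIC)); return im
E
python3 - <<'E'
from h import *
np.set_printoptions(precision=4,suppress=True)
for n in("scene","top"):
    p,V,f=cam(n); print(n,{k:p[k] for k in p if k!="view"},f,"pos",ray(n,320,240)[0],"fwd",-V[2,:3]); snap(n,n+"0")
print(env.tcp_to_tips,env.observe())
E
```

```text
scene {'vertical_fov': 51.631910669827185, 'cx': 323.0940563883983, 'cy': 236.51534045512176} 496.1112270798828 pos [ 0.9383 -0.5212  0.9899] fwd [-0.3459  0.4634 -0.8158]
top {'vertical_fov': 49.25426426988734, 'cx': 315.41935325125837, 'cy': 239.71444016754404} 523.5502994241823 pos [ 0.4494 -0.0112  1.1193] fwd [ 0.1359 -0.0149 -0.9906]
0.011 {'time_s': 0.1, 'q': array([-82.35  ,  21.8376,  74.3794,  -0.0002,  83.8583, -12.3367]), 'qvel': array([-0.083 , -0.0517, -0.0984,  0.0229,  0.0117,  0.0221]), 'joint_efforts': array([  0.0033, -44.9229, -23.1657,  -0.0002,   0.0037,   0.    ]), 'position': array([ 0.1879, -0.5166,  0.2418]), 'tool_rot': array([[ 0.9398,  0.3418, -0.0002],
       [ 0.3418, -0.9398,  0.0013],
       [ 0.0003, -0.0013, -1.    ]]), 'ft_force': array([0.1093, 0.3371, 0.3096]), 'wrist_torque': array([-0.0014, -0.0532, -0.0563]), 'grip_width': 0.08546078050653767}
```

View pics/scene0.png

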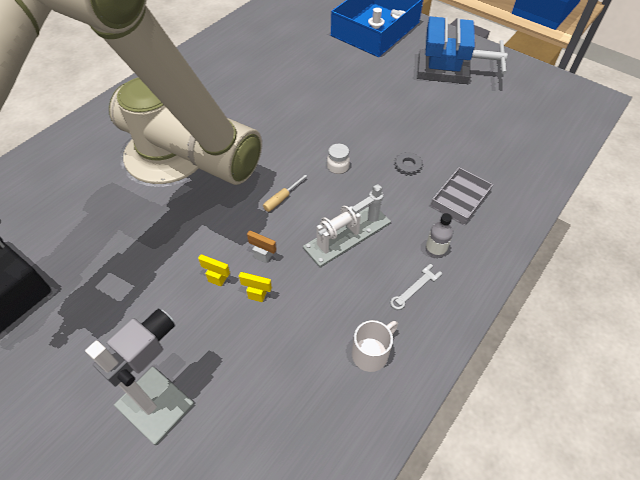

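View pics/top0.png

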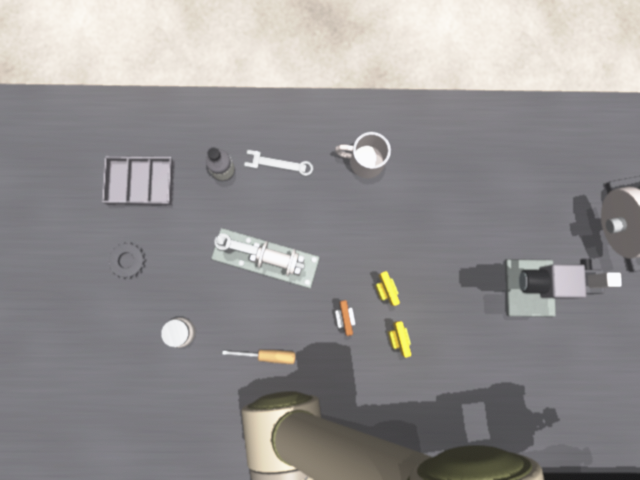

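Scene: brown handle at (262,245), yellow look-alikes at (214,268) and (256,285), fixture around (348,227), inspection camera with its barrel at (158,323). Top: handle (345,318), yellow ones (388,289) and (401,339), clamp shaft about (222,240), disc end about (295,265), lens about (522,281). The brown/steel handle fits the description because the other two are yellow. I'll confirm in a crop.

```bash
python3 - <<'E'
import cv2,numpy as np
a=cv2.imread("pics/raw_top0.png");b=cv2.imread("pics/raw_scene0.png")
r=lambda i,x0,y0,x1,y1,w,h:cv2.resize(i[y0:y1,x0:x1],(w,h),interpolation=cv2.INTER_CUBIC)
o=np.zeros((600,800,3),np.uint8)
o[:300,:400]=r(a,205,220,325,310,400,300)     # x3.333
o[:300,400:]=r(a,320,265,440,355,400,300)
o[300:,:400]=r(b,290,175,410,265,400,300)
o[300:,400:]=r(b,190,220,310,310,400,300)
cv2.imwrite("pics/c1.png",o)
E
```

```text
(no output)
```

View pics/c1.png

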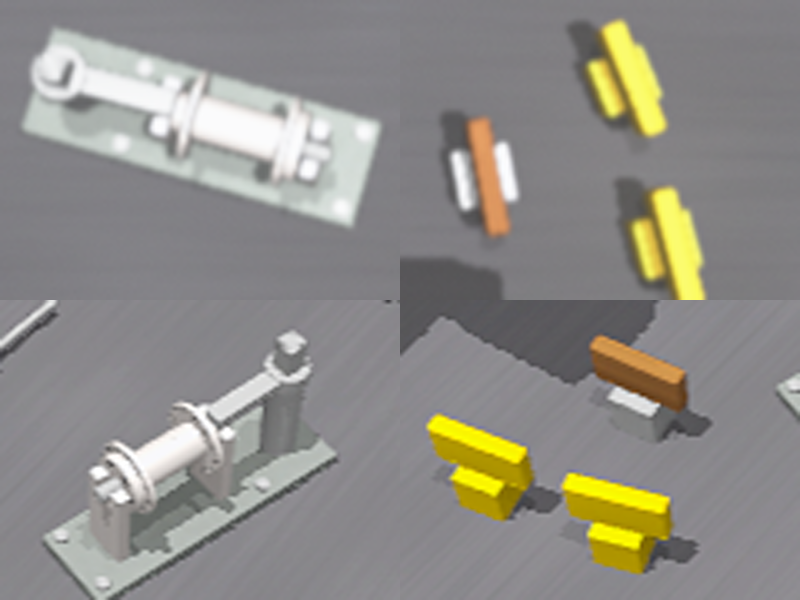

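The crop confirms it: brown grip on a steel socket at top (346,318), two yellow decoys beside it. The clamp shaft is at top (222,241) / scene (377,188), with the arm over the axle. The disc mount end is the right (-y) end.

```bash
cat >> h.py <<'E'
def tri(a,b):
    (o1,d1),(o2,d2)=ray("top",*a),ray("scene",*b)
    A=np.stack([d1,-d2],1); s=np.linalg.lstsq(A,o2-o1,rcond=None)[0]
    p,q=o1+s[0]*d1,o2+s[1]*d2; return (p+q)/2,np.linalg.norm(p-q)
def brown(im,lo=(5,110,60),hi=(15,255,255)):
    return cv2.inRange(cv2.cvtColor(im,cv2.COLOR_BGR2HSV),lo,hi)
E
python3 - <<'E'
from h import *
np.set_printoptions(precision=4,suppress=True)
a=cv2.imread("pics/raw_top0.png");b=cv2.imread("pics/raw_scene0.png")
# handle
m=brown(a); m[:, :325]=0;m[:,370:]=0;m[:290]=0;m[345:]=0
c=max(cv2.findContours(m,0,2)[0],key=cv2.contourArea)
(u,v),wh,an=cv2.minAreaRect(c); print("handle px",u,v,wh,an,cv2.contourArea(c))
bx=cv2.boxPoints(((u,v),wh,an)); P=np.array([onz("top",*q,.074) for q in bx]); print(P, P.mean(0)); 
for i in range(2): d=P[i+1]-P[i]; print(np.linalg.norm(d),np.degrees(np.arctan2(d[1],d[0])))
# plate
T=lambda x,y:(205+x/3.3333,220+y/3.3333)
C=np.array([onz("top",*T(*q),.012) for q in((50,28),(382,122),(353,226),(22,128))])
print("plate",C,C.mean(0)); 
for i in range(4): d=C[(i+1)%4]-C[i]; print(np.linalg.norm(d),np.degrees(np.arctan2(d[1],d[0])))
print("shaft",tri((222.1,241),(377.3,188)),onz("top",222.1,241,.129),onz("scene",377.3,188,.129))
print("dark arm dir", onz("top",*T(58,72),.099), onz("top",*T(165,100),.099))
# camera crop
r=lambda i,x0,y0,x1,y1,w,h:cv2.resize(i[y0:y1,x0:x1],(w,h),interpolation=cv2.INTER_CUBIC)
o=np.zeros((400,800,3),np.uint8)
o[:300,:400]=r(a,495,235,615,325,400,300)
o[:,400:]=r(b,85,300,205,420,400,400)
cv2.imwrite("pics/c2.png",o)
E
```

```text
handle px 345.8077087402344 317.5384521484375 (34.3203239440918, 6.864064693450928) 78.69007110595703 178.5
[[ 0.4697 -0.0747  0.074 ]
 [ 0.4725 -0.0881  0.074 ]
 [ 0.4067 -0.1014  0.074 ]
 [ 0.404  -0.0881  0.074 ]] [ 0.4382 -0.0881  0.074 ]
0.013656564022982787 -78.33484445584985
0.06707351997458716 -168.60735724755926
plate [[ 0.6237  0.1762  0.012 ]
 [ 0.5652 -0.0369  0.012 ]
 [ 0.4989 -0.019   0.012 ]
 [ 0.5592  0.1918  0.012 ]] [0.5617 0.078  0.012 ]
0.2209881308061691 -105.35923298420958
0.06864756540009799 164.8718652875627
0.21930203203550955 74.03531141477384
0.0663590466526089 -13.653529010775177
shaft (array([0.5842, 0.1546, 0.1224]), np.float64(0.005787449655005444)) [0.5811 0.1516 0.129 ] [0.5887 0.1518 0.129 ]
dark arm dir [0.5839 0.1559 0.099 ] [0.5679 0.0927 0.099 ]
```

View pics/c2.png

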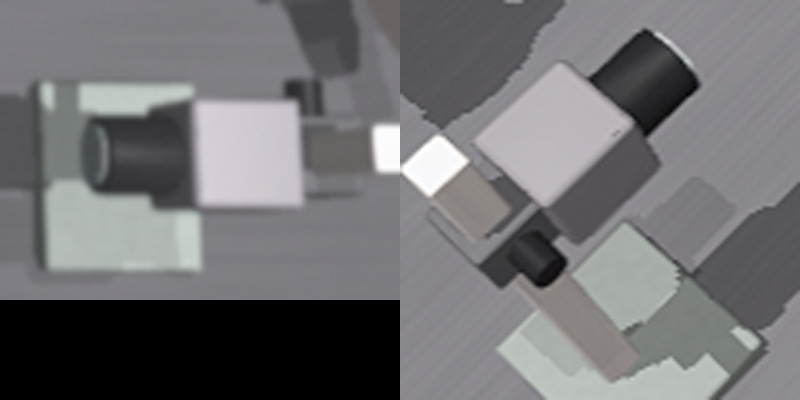

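```bash
python3 - <<'E'
from h import *
np.set_printoptions(precision=4,suppress=True)
T=lambda x,y:(495+x/3.3333,235+y/3.3333)
C=np.array([onz("top",*T(*q),.012) for q in((40,82),(193,84),(202,270),(45,270))])
print("foot",C,C.mean(0))
for i in range(4): d=C[(i+1)%4]-C[i]; print(np.linalg.norm(d),np.degrees(np.arctan2(d[1],d[0])))
print("lens",tri(T(97,153),(167.5,318)))
S=lambda x,y:(85+(x-400)/3.3333,300+y/3.3333)
# housing top face: top crop (195,101),(300,100),(303,207),(195,208); scene (563,62),(633,132),(545,207),(473,140)
for n,a in (("front",(( 195,101),(195,208))),("back",((300,100),(303,207)))): pass
t=T(248,154); s=S(553,135); print("housing top centre",tri(t,s))
H=np.array([onz("top",*T(*q),.24) for q in((195,101),(300,100),(303,207),(195,208))]);print(H)
H=np.array([onz("scene",*S(*q),.24) for q in((563,62),(633,132),(545,207),(473,140))]);print(H)
print("handle tri",tri((345.8,317.5),(262,237.4)),onz("scene",262,237.4,.074))
b=cv2.imread("pics/raw_scene0.png"); 
# hub: flange/axle ends
print("bottle/mug/jar", *[onz("top",*q,z) for q,z in(((215,155),.13),((372,150),.085),((177,331),.06),((345,175),.0))])
E
```

```text
foot [[ 0.5624 -0.4375  0.012 ]
 [ 0.5621 -0.5362  0.012 ]
 [ 0.4439 -0.5355  0.012 ]
 [ 0.4432 -0.4356  0.012 ]] [ 0.5029 -0.4862  0.012 ]
0.09873129069472208 -90.22243912027066
0.11814098936509378 179.6622215102236
0.09991403015425628 90.42718648699186
0.11928194449287212 -0.9017223106713541
lens (array([ 0.5058, -0.3825,  0.2229]), np.float64(0.004446725493751657))
housing top centre (array([ 0.5039, -0.449 ,  0.2479]), np.float64(0.003029600522505575))
[[ 0.5302 -0.4286  0.24  ]
 [ 0.5312 -0.4826  0.24  ]
 [ 0.4769 -0.4807  0.24  ]
 [ 0.476  -0.4257  0.24  ]]
[[ 0.4742 -0.4188  0.24  ]
 [ 0.5299 -0.4227  0.24  ]
 [ 0.5259 -0.4732  0.24  ]
 [ 0.4722 -0.4723  0.24  ]]
handle tri (array([ 0.4394, -0.0871,  0.0709]), np.float64(0.0035792766822844843)) [ 0.4425 -0.0874  0.074 ]
bottle/mug/jar [0.7495 0.1706 0.13  ] [ 0.7777 -0.141   0.085 ] [0.409  0.2466 0.06  ] [ 0.7471 -0.0919  0.    ]
```

```bash
cat >> h.py <<'E'
def plan(P,yang,steps=None):
    s=env.observe(); R=s["tool_rot"]; p=s["position"]
    cur=np.degrees(np.arctan2(R[1,1],R[0,1])); d=(yang-cur+180)%360-180
    yaw=-np.radians(d); n=max(1,int(np.ceil(abs(yaw)/.15)))
    c,si=np.cos(yaw),np.sin(yaw); R2=R@np.array([[c,-si,0],[si,c,0],[0,0,1]])
    e=lambda Q:(np.round(100*Q.T@(np.array(P)-p),2))
    print("t",round(s["time_s"],2),"pos",p.round(4),"yang",round(cur,2),"yaw total",round(yaw,3),"rows>=",n,"| shift cm before yaw",e(R),"after yaw",e(R2),"F",s["ft_force"].round(1),"w",round(s["grip_width"],4),"q",s["q"].round(0))
E
python3 -c "
from h import *
plan((.439,-.088,.14),-78.6)"
```

```text
t 0.1 pos [ 0.1879 -0.5166  0.2418] yang -70.01 yaw total 0.15 rows>= 1 | shift cm before yaw [ 38.24 -31.69  10.23] after yaw [ 33.08 -37.04  10.23] F [0.1 0.3 0.3] w 0.0855 q [-82.  22.  74.  -0.  84. -12.]
```

Request:
carry_out --rows '[{"yaw": 0.15}, {"tx": 3, "ty": -3.36}, {"tx": 3, "ty": -3.36}, {"tx": 3, "ty": -3.36}, {"tx": 3, "ty": -3.36}, {"tx": 3, "ty": -3.36}, {"tx": 3, "ty": -3.36, "tz": 1}, {"tx": 3, "ty": -3.36, "tz": 1.5}, {"tx": 3, "ty": -3.36, "tz": 1.5}, {"tx": 3, "ty": -3.36, "tz": 1.5}, {"tx": 3, "ty": -3.36, "tz": 1.5}, {"tx": 3, "ty": -3.36, "tz": 1.5}]' --jaw -1 --squeeze 50

```text
validation failed for argument at $.ro...
```

```bash
python3 -c "
from h import *
plan((.439,-.088,.14),-78.6)"
```

```text
t 0.1 pos [ 0.1879 -0.5166  0.2418] yang -70.01 yaw total 0.15 rows>= 1 | shift cm before yaw [ 38.24 -31.69  10.23] after yaw [ 33.08 -37.04  10.23] F [0.1 0.3 0.3] w 0.0855 q [-82.  22.  74.  -0.  84. -12.]
```

Request:
carry_out --rows '[{"tx": 0, "ty": 0, "tz": 0, "yaw": 0.14}, {"tx": 3, "ty": -3.36, "tz": 0, "yaw": 0}, {"tx": 3, "ty": -3.36, "tz": 0, "yaw": 0}, {"tx": 3, "ty": -3.36, "tz": 0, "yaw": 0}, {"tx": 3, "ty": -3.36, "tz": 0, "yaw": 0}, {"tx": 3, "ty": -3.36, "tz": 0, "yaw": 0}, {"tx": 3, "ty": -3.36, "tz": 1, "yaw": 0}, {"tx": 3, "ty": -3.36, "tz": 1.5, "yaw": 0}, {"tx": 3, "ty": -3.36, "tz": 1.5, "yaw": 0}, {"tx": 3, "ty": -3.36, "tz": 1.5, "yaw": 0}, {"tx": 3, "ty": -3.36, "tz": 1.5, "yaw": 0}, {"tx": 3, "ty": -3.36, "tz": 1.5, "yaw": 0}]' --jaw -1 --squeeze 50

```text
time_s: 1.3
position: [0.443, -0.0757, 0.1534]
tool_rot: [[0.982, 0.191, 0.001], [0.191, -0.982, 0.002], [0.002, -0.002, -1.0]]
ft_force: [0.9, -0.7, -1.3]
grip_width: 0.0857
```

```bash
python3 -c "
from h import *
plan((.439,-.088,.14),-78.6)"
```

```text
t 1.3 pos [ 0.443  -0.0757  0.1534] yang -78.97 yaw total -0.006 rows>= 1 | shift cm before yaw [-0.63  1.13  1.34] after yaw [-0.64  1.13  1.34] F [ 0.9 -0.7 -1.3] w 0.0857 q [-25.  17.  98.   0.  65.  54.]
```

Request:
carry_out --rows '[{"tx": -0.6, "ty": 1.1, "tz": 2, "yaw": 0}, {"tx": 0, "ty": 0, "tz": 3, "yaw": 0}, {"tx": 0, "ty": 0, "tz": 3, "yaw": 0}, {"tx": 0, "ty": 0, "tz": 1.5, "yaw": 0}, {"tx": 0, "ty": 0, "tz": 0, "yaw": 0}]'

```text
time_s: 1.8
position: [0.4408, -0.0791, 0.053]
tool_rot: [[0.978, 0.206, -0.001], [0.206, -0.978, 0.005], [-0.0, -0.005, -1.0]]
ft_force: [-0.0, -0.3, 0.1]
grip_width: 0.0855
```

```bash
python3 -c "
from h import *
plan((.4395,-.088,.055),-78.6)
a=env.get_image('top')[280:355,300:400,::-1];b=env.get_image('scene')[200:275,215:315,::-1]
cv2.imwrite('pics/g1.png',cv2.resize(np.hstack([a,b]),None,fx=4,fy=4,interpolation=2))"
```

```text
t 1.8 pos [ 0.4408 -0.0791  0.053 ] yang -78.09 yaw total 0.009 rows>= 1 | shift cm before yaw [-0.31  0.85 -0.2 ] after yaw [-0.31  0.85 -0.2 ] F [-0.  -0.3  0.1] w 0.0855 q [-25.  27. 105.   0.  48.  52.]
```

View pics/g1.png

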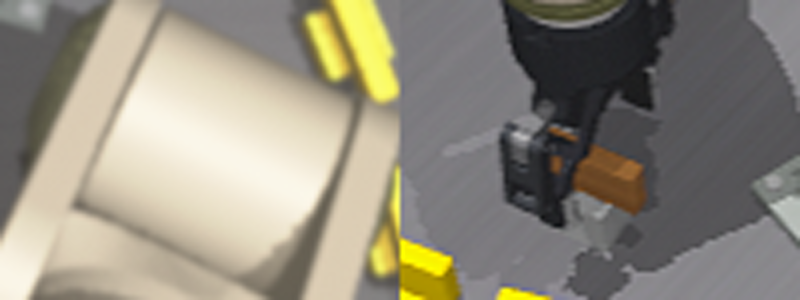

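The top view is blocked by the arm. The scene crop shows the jaws straddling the brown bar, off to one side. I'll shift over and close.

Request:
carry_out --rows '[{"tx": -0.25, "ty": 0.85, "tz": -0.1, "yaw": 0}, {"tx": 0, "ty": 0, "tz": 0, "yaw": 0}]'

```text
time_s: 2.1
position: [0.4418, -0.0896, 0.0575]
tool_rot: [[0.978, 0.206, 0.005], [0.206, -0.978, 0.001], [0.005, -0.0, -1.0]]
ft_force: [-0.1, 0.7, 0.4]
grip_width: 0.0853
```

Request:
carry_out --rows '[{"tx": 0, "ty": 0, "tz": 0, "yaw": 0}, {"tx": 0, "ty": 0, "tz": 0, "yaw": 0}, {"tx": 0, "ty": 0, "tz": 0, "yaw": 0}, {"tx": 0, "ty": 0, "tz": 0, "yaw": 0}, {"tx": 0, "ty": 0, "tz": 0, "yaw": 0}, {"tx": 0, "ty": 0, "tz": 0, "yaw": 0}, {"tx": 0, "ty": 0, "tz": 0, "yaw": 0}, {"tx": 0, "ty": 0, "tz": 0, "yaw": 0}]' --jaw 1 --squeeze 50

```text
time_s: 2.9
position: [0.442, -0.09, 0.0589]
tool_rot: [[0.979, 0.205, 0.007], [0.205, -0.979, 0.001], [0.007, 0.001, -1.0]]
ft_force: [-0.3, 0.3, -0.3]
grip_width: 0.0129
```

```bash
python3 -c "
from h import *
plan((.584,.153,.20),-104.2)"
```

```text
t 2.9 pos [ 0.442  -0.09    0.0589] yang -78.14 yaw total 0.455 rows>= 4 | shift cm before yaw [ 18.99 -20.85 -14.  ] after yaw [  7.9  -27.07 -14.  ] F [-0.3  0.3 -0.3] w 0.0129 q [-27.  26. 105.   0.  49.  51.]
```

Request:
carry_out --rows '[{"tx": 0, "ty": 0, "tz": -4, "yaw": 0}, {"tx": 0, "ty": 0, "tz": -4, "yaw": 0}, {"tx": 0, "ty": 0, "tz": -4, "yaw": 0.11}, {"tx": 0, "ty": 0, "tz": -3.5, "yaw": 0.12}, {"tx": 0, "ty": 0, "tz": 0, "yaw": 0.12}, {"tx": 0, "ty": 0, "tz": 0, "yaw": 0.11}]'

```text
time_s: 3.5
position: [0.4402, -0.0898, 0.2194]
tool_rot: [[0.964, -0.266, 0.004], [-0.266, -0.964, 0.002], [0.003, -0.003, -1.0]]
ft_force: [-0.6, 0.2, -2.5]
grip_width: 0.0131
```

```bash
python3 -c "
from h import *
plan((.584,.153,.21),-104.2)"
```

```text
t 3.5 pos [ 0.4402 -0.0898  0.2194] yang -105.41 yaw total -0.021 rows>= 1 | shift cm before yaw [  7.41 -27.22   1.05] after yaw [  7.98 -27.06   1.05] F [-0.6  0.2 -2.5] w 0.0131 q [-27.  13.  92.   0.  75.  79.]
```

Request:
carry_out --rows '[{"tx": 0.8, "ty": -3.0, "tz": 0, "yaw": -0.02}, {"tx": 0.9, "ty": -3.0, "tz": 0, "yaw": 0}, {"tx": 0.9, "ty": -3.0, "tz": 0, "yaw": 0}, {"tx": 0.9, "ty": -3.0, "tz": 0, "yaw": 0}, {"tx": 0.9, "ty": -3.0, "tz": 0, "yaw": 0}, {"tx": 0.9, "ty": -3.0, "tz": 0, "yaw": 0}, {"tx": 0.9, "ty": -3.0, "tz": 0, "yaw": 0}, {"tx": 0.9, "ty": -3.0, "tz": 0, "yaw": 0}, {"tx": 0.7, "ty": -2.5, "tz": 0, "yaw": 0}, {"tx": 0, "ty": 0, "tz": 0, "yaw": 0}]'

```text
time_s: 4.5
position: [0.5862, 0.1565, 0.2177]
tool_rot: [[0.968, -0.252, -0.001], [-0.252, -0.968, 0.001], [-0.001, -0.001, -1.0]]
ft_force: [-1.1, -0.0, -1.9]
grip_width: 0.0132
```

```bash
python3 -c "
from h import *
plan((.584,.153,.21),-104.2)
a=snap('top','t2')[200:290,180:300];b=snap('scene','s2')[130:220,320:440]
print(proj('scene',(.584,.153,.129)),proj('scene',env.observe()['position']))
cv2.imwrite('pics/g2.png',cv2.resize(np.hstack([a,b]),(800,300),interpolation=2))"
```

```text
t 4.5 pos [0.5862 0.1565 0.2177] yang -104.6 yaw total -0.007 rows>= 1 | shift cm before yaw [-0.12  0.4   0.77] after yaw [-0.13  0.4   0.77] F [-1.1 -0.  -1.9] w 0.0132 q [  4.  29.  67.   0.  84. 108.]
(np.float64(375.8748846969333), np.float64(186.71444273114412)) (np.float64(380.6752784039908), np.float64(159.2608846384408))
```

View pics/g2.png

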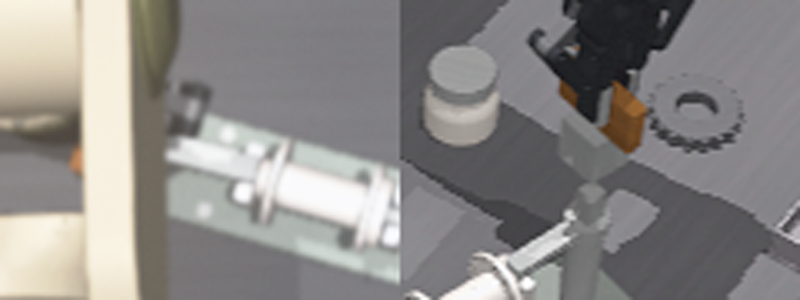

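```bash
python3 -c "
from h import *
p=env.observe()['position']; R=env.observe()['tool_rot']
print('exp bottom centre',proj('scene',p+R@[0,0,.0589]))
for dx in(-.017,.017):
  for dy in(-.017,.017): print(dx,dy,proj('scene',p+R@[dx,dy,.0589]))
b=cv2.imread('pics/raw_s2.png')[150:205,350:410]
cv2.imwrite('pics/g3.png',cv2.resize(b,None,fx=10,fy=10,interpolation=2))"
```

```text
exp bottom centre (np.float64(377.94097161835725), np.float64(177.74785053061316))
-0.017 -0.017 (np.float64(378.5799563216603), np.float64(169.89645055491798))
-0.017 0.017 (np.float64(367.24757334193936), np.float64(176.68954691555214))
0.017 -0.017 (np.float64(388.6639001110987), np.float64(178.80907669039573))
0.017 0.017 (np.float64(377.28595601321655), np.float64(185.79622708751245))
```

View pics/g3.png

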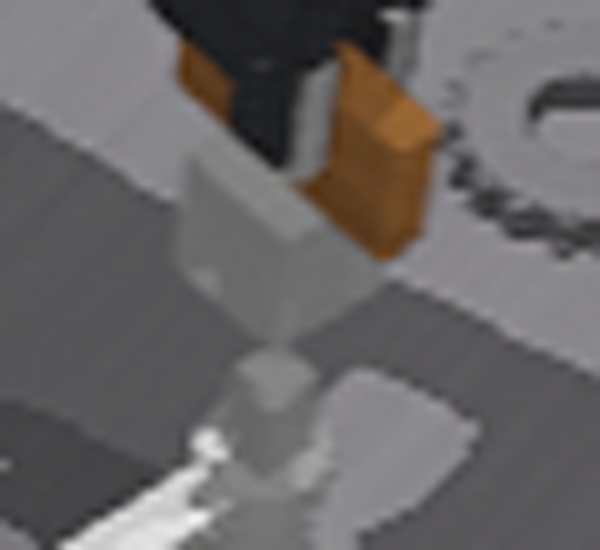

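Scene crop: the socket's bottom corners are at (367.5,176.2), (377.5,185.0) and (388.8,178.2). They agree with the projection within 0.8 px, so the handle is centred in the grip. Shaft top is at (377.3,187.8).

```bash
python3 -c "
from h import *
print(onz('scene',377.3,187.8,.129),onz('scene',377.1,188.4,.129))
P=onz('scene',377.1,188.3,.129)
plan((P[0],P[1],.192),-104.2)"
```

```text
[0.58841194 0.15227478 0.129     ] [0.589058   0.15048822 0.129     ]
t 4.6 pos [0.5853 0.1544 0.2179] yang -104.7 yaw total -0.009 rows>= 1 | shift cm before yaw [0.45 0.26 2.59] after yaw [0.44 0.27 2.59] F [ 0.5  0.1 -1.7] w 0.013 q [  4.  28.  67.   0.  84. 108.]
```

Request:
carry_out --rows '[{"tx": 0.4, "ty": 0.26, "tz": 1, "yaw": -0.01}, {"tx": 0, "ty": 0, "tz": 1, "yaw": 0}, {"tx": 0, "ty": 0, "tz": 0, "yaw": 0}, {"tx": 0, "ty": 0, "tz": 0, "yaw": 0}]'

```text
time_s: 5.0
position: [0.5875, 0.1476, 0.1957]
tool_rot: [[0.969, -0.246, -0.004], [-0.246, -0.969, -0.0], [-0.004, 0.001, -1.0]]
ft_force: [0.7, -0.7, -2.0]
grip_width: 0.0128
```

```bash
python3 -c "
from h import *
plan((.5883,.151,.192),-104.2)
s=env.observe();p=s['position'];R=s['tool_rot'];print('exp',proj('scene',p+R@[0,0,.0589]))
for dx in(-.017,.017): print(proj('scene',p+R@[dx,.017,.0589]))
b=snap('scene','s4')[150:210,350:410]
cv2.imwrite('pics/g4.png',cv2.resize(b,None,fx=10,fy=10,interpolation=2))"
```

```text
t 5.0 pos [0.5875 0.1476 0.1957] yang -104.27 yaw total -0.001 rows>= 1 | shift cm before yaw [-0.01 -0.35  0.37] after yaw [-0.01 -0.35  0.37] F [ 0.7 -0.7 -2. ] w 0.0128 q [  3.  29.  69.  -0.  81. 107.]
exp (np.float64(376.0590394927143), np.float64(186.56387092322723))
(np.float64(365.4993067324835), np.float64(185.55142249302196))
(np.float64(375.46892209907753), np.float64(194.62969323635429))
```

View pics/g4.png

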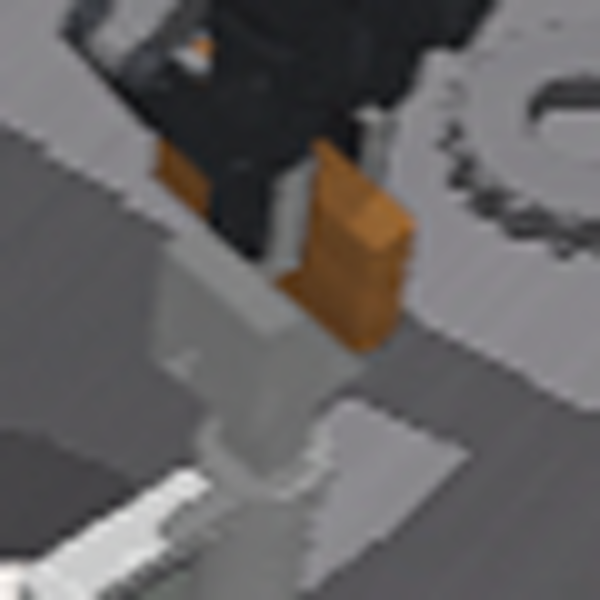

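Socket bottom corners are (365.2,185) and (376.2,194), matching the prediction within 0.7 px. Next I correct y and descend gently.

Request:
carry_out --rows '[{"tx": 0.05, "ty": -0.35, "tz": 0, "yaw": 0}, {"tx": 0, "ty": 0, "tz": 0, "yaw": 0}, {"tx": 0, "ty": 0, "tz": 0.3, "yaw": 0}, {"tx": 0, "ty": 0, "tz": 0.3, "yaw": 0}, {"tx": 0, "ty": 0, "tz": 0.3, "yaw": 0}]'

```text
time_s: 5.55
position: [0.5893, 0.1511, 0.1874]
tool_rot: [[0.969, -0.247, -0.001], [-0.247, -0.969, -0.0], [-0.001, 0.0, -1.0]]
ft_force: [-0.3, -1.1, 12.9]
grip_width: 0.013
```

```bash
python3 -c "
from h import *
plan((.5885,.151,.160),-104.2)
P=(.5885,.151,.101);print(proj('scene',P))"
```

```text
t 5.55 pos [0.5893 0.1511 0.1874] yang -104.27 yaw total -0.001 rows>= 1 | shift cm before yaw [-0.07  0.03  2.74] after yaw [-0.07  0.03  2.74] F [-0.3 -1.1 12.9] w 0.013 q [  3.  30.  70.   0.  80. 108.]
(np.float64(375.85796714168094), np.float64(196.04423119989502))
```

Request:
carry_out --rows '[{"tx": 0, "ty": 0, "tz": -0.4, "yaw": 0}, {"tx": -0.08, "ty": -0.2, "tz": 0, "yaw": 0}, {"tx": 0, "ty": 0, "tz": 0, "yaw": 0}, {"tx": 0, "ty": 0, "tz": 0.3, "yaw": 0}, {"tx": 0, "ty": 0, "tz": 0.3, "yaw": 0}, {"tx": 0, "ty": 0, "tz": 0.2, "yaw": 0}]'

```text
time_s: 6.15
position: [0.5891, 0.154, 0.1833]
tool_rot: [[0.969, -0.246, -0.0], [-0.246, -0.969, 0.001], [-0.001, -0.001, -1.0]]
ft_force: [-0.2, 3.5, 4.1]
grip_width: 0.0131
```

```bash
python3 -c "
from h import *
plan((.5885,.153,.160),-104.2); s=env.observe(); print(s['wrist_torque'].round(2))
b=snap('scene','s5')"
```

```text
t 6.15 pos [0.5891 0.154  0.1833] yang -104.26 yaw total -0.001 rows>= 1 | shift cm before yaw [-0.03  0.11  2.33] after yaw [-0.03  0.11  2.33] F [-0.2  3.5  4.1] w 0.0131 q [  3.  30.  70.   0.  80. 108.]
[0.77 0.11 0.01]
```

Request:
carry_out --rows '[{"tx": -0.02, "ty": -0.12, "tz": 0.1, "yaw": 0}, {"tx": 0, "ty": 0, "tz": 0.4, "yaw": 0}, {"tx": 0, "ty": 0, "tz": 0.4, "yaw": 0}]'

```text
time_s: 6.5
position: [0.5887, 0.1551, 0.1735]
tool_rot: [[0.969, -0.246, -0.002], [-0.246, -0.969, 0.0], [-0.002, 0.0, -1.0]]
ft_force: [-0.1, 0.8, -1.8]
grip_width: 0.013
```

```bash
python3 -c "
from h import *
plan((.5885,.155,.160),-104.2); s=env.observe(); print(s['wrist_torque'].round(2))"
```

```text
t 6.5 pos [0.5887 0.1551 0.1735] yang -104.25 yaw total -0.001 rows>= 1 | shift cm before yaw [-0.02  0.01  1.35] after yaw [-0.02  0.01  1.35] F [-0.1  0.8 -1.8] w 0.013 q [  4.  31.  71.   0.  78. 108.]
[-0.01  0.01  0.01]
```

Sliding in freely. Continue to the shoulder.

Request:
carry_out --rows '[{"tx": 0, "ty": 0, "tz": 0.4, "yaw": 0}, {"tx": 0, "ty": 0, "tz": 0.4, "yaw": 0}, {"tx": 0, "ty": 0, "tz": 0.4, "yaw": 0}, {"tx": 0, "ty": 0, "tz": 0.3, "yaw": 0}, {"tx": 0, "ty": 0, "tz": 0.2, "yaw": 0}]'

```text
time_s: 7.0
position: [0.5888, 0.155, 0.1597]
tool_rot: [[0.969, -0.246, 0.002], [-0.246, -0.969, 0.0], [0.002, -0.001, -1.0]]
ft_force: [-6.7, -0.3, 12.1]
grip_width: 0.0134
```

```bash
python3 -c "
from h import *
plan((.5885,.155,.160),-104.2); s=env.observe(); print(s['wrist_torque'].round(2))"
```

```text
t 7.0 pos [0.5888 0.155  0.1597] yang -104.24 yaw total -0.001 rows>= 1 | shift cm before yaw [-0.03  0.01 -0.03] after yaw [-0.03  0.01 -0.03] F [-6.7 -0.3 12.1] w 0.0134 q [  4.  31.  72.  -0.  76. 108.]
[-0.1   1.44 -0.06]
```

Request:
carry_out --rows '[{"tx": -0.05, "ty": 0, "tz": 0, "yaw": 0}, {"tx": 0, "ty": 0, "tz": 0, "yaw": 0}, {"tx": 0, "ty": 0, "tz": 0, "yaw": 0}, {"tx": 0, "ty": 0, "tz": 0, "yaw": 0}, {"tx": 0, "ty": 0, "tz": 0, "yaw": -0.1}, {"tx": 0, "ty": 0, "tz": 0, "yaw": -0.1}, {"tx": 0, "ty": 0, "tz": 0, "yaw": -0.1}, {"tx": 0, "ty": 0, "tz": 0, "yaw": -0.1}]'

```text
time_s: 7.8
position: [0.588, 0.1575, 0.1598]
tool_rot: [[0.986, 0.164, 0.002], [0.164, -0.986, 0.005], [0.003, -0.005, -1.0]]
ft_force: [-1.4, 1.4, 0.5]
grip_width: 0.013
```

```bash
python3 -c "
from h import *
plan((.5885,.155,.160),-20); s=env.observe(); print(s['wrist_torque'].round(2))"
```

```text
t 7.8 pos [0.588  0.1575 0.1598] yang -80.55 yaw total -1.057 rows>= 8 | shift cm before yaw [ 0.01  0.26 -0.02] after yaw [-0.22  0.13 -0.02] F [-1.4  1.4  0.5] w 0.013 q [ 4. 31. 72.  0. 76. 84.]
[ 0.34  0.21 -0.15]
```

Request:
carry_out --rows '[{"tx": 0, "ty": 0.1, "tz": 0, "yaw": -0.11}, {"tx": 0, "ty": 0, "tz": 0, "yaw": -0.11}, {"tx": 0, "ty": 0, "tz": 0, "yaw": -0.11}, {"tx": 0, "ty": 0, "tz": 0, "yaw": -0.11}, {"tx": 0, "ty": 0, "tz": 0, "yaw": -0.11}]'

```text
time_s: 8.3
position: [0.5872, 0.1593, 0.1599]
tool_rot: [[0.74, 0.673, -0.001], [0.673, -0.74, 0.011], [0.007, -0.009, -1.0]]
ft_force: [-2.1, 2.2, 1.4]
grip_width: 0.0131
```

```bash
python3 -c "
from h import *
plan((.5885,.155,.160),-20); s=env.observe(); print(s['wrist_torque'].round(2))"
```

```text
t 8.3 pos [0.5872 0.1593 0.1599] yang -47.71 yaw total -0.484 rows>= 4 | shift cm before yaw [-0.19  0.41 -0.01] after yaw [-0.36  0.27 -0.01] F [-2.1  2.2  1.4] w 0.0131 q [ 4. 31. 72.  1. 76. 51.]
[ 0.19  0.38 -0.17]
```

Request:
carry_out --rows '[{"tx": 0, "ty": -0.05, "tz": 0, "yaw": -0.11}, {"tx": 0, "ty": -0.05, "tz": 0, "yaw": -0.11}, {"tx": 0, "ty": -0.05, "tz": 0, "yaw": -0.11}, {"tx": 0, "ty": -0.05, "tz": 0, "yaw": -0.11}, {"tx": 0, "ty": 0, "tz": 0, "yaw": -0.11}, {"tx": 0, "ty": 0, "tz": 0, "yaw": -0.11}, {"tx": 0, "ty": 0, "tz": 0, "yaw": 0}, {"tx": 0, "ty": 0, "tz": 0, "yaw": 0}, {"tx": 0, "ty": 0, "tz": 0, "yaw": 0}]'

```text
time_s: 9.2
position: [0.5849, 0.1606, 0.1599]
tool_rot: [[0.149, 0.989, -0.004], [0.989, -0.149, 0.01], [0.009, -0.005, -1.0]]
ft_force: [-0.8, 0.3, 1.8]
grip_width: 0.0132
```

```bash
python3 -c "
from h import *
plan((.5851,.1606,.160),-14); s=env.observe(); print(s['wrist_torque'].round(2))
b=snap('scene','s6')[150:240,300:420]
cv2.imwrite('pics/g6.png',cv2.resize(b,None,fx=6,fy=6,interpolation=2))"
```

```text
t 9.2 pos [0.5849 0.1606 0.1599] yang -8.55 yaw total 0.095 rows>= 1 | shift cm before yaw [ 0.    0.02 -0.01] after yaw [ 0.    0.02 -0.01] F [-0.8  0.3  1.8] w 0.0132 q [ 4. 31. 72.  1. 77. 12.]
[ 0.08  0.25 -0.  ]
```

View pics/g6.png

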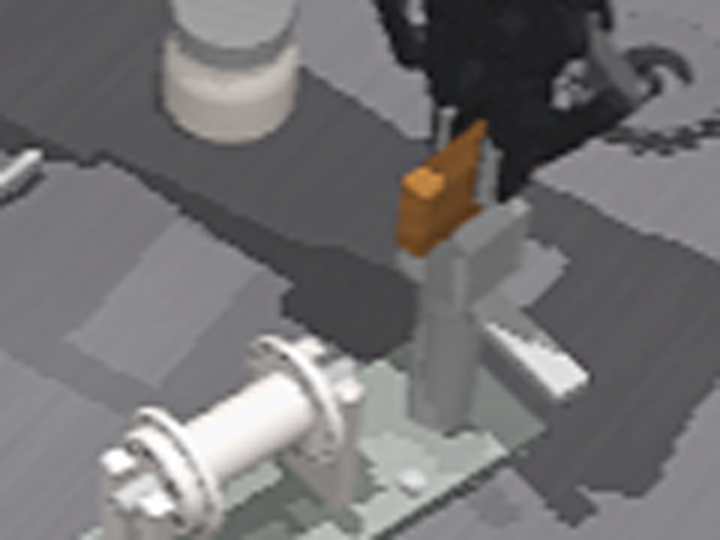

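The picture shows the handle seated, the arm swung out at crop (540,350), well clear of the hub. Now I release and rise.

Request:
carry_out --rows '[{"tx": 0, "ty": 0, "tz": 0, "yaw": 0}, {"tx": 0, "ty": 0, "tz": 0, "yaw": 0}, {"tx": 0, "ty": 0, "tz": 0, "yaw": 0}, {"tx": 0, "ty": 0, "tz": 0, "yaw": 0}, {"tx": 0, "ty": 0, "tz": -1, "yaw": 0}, {"tx": 0, "ty": 0, "tz": -3, "yaw": 0}, {"tx": 0, "ty": 0, "tz": -3, "yaw": 0}, {"tx": 0, "ty": 0, "tz": 0, "yaw": 0}]' --jaw -1

```text
time_s: 10.05
position: [0.5858, 0.1595, 0.2335]
tool_rot: [[0.152, 0.988, -0.003], [0.988, -0.152, 0.01], [0.009, -0.005, -1.0]]
ft_force: [-0.3, 0.1, 0.6]
grip_width: 0.0852
```

```bash
python3 - <<'E'
from h import *
S=np.array([.5843,.1561])
a=cv2.imread("pics/raw_top0.png")
# hub long axis in top crop: flanges centres: (187,115),(290,140) crop px; barrel ends
T=lambda x,y:(205+x/3.3333,220+y/3.3333)
f1,f2=onz("top",*T(186,114),.079),onz("top",*T(292,140),.079)
d=f1-f2; print(f1,f2,np.linalg.norm(d),np.degrees(np.arctan2(d[1],d[0])),(f1+f2)/2)
for an in(74.2,74.7,75.3,75.8): print(an,S-.110*np.array([np.cos(np.radians(an)),np.sin(np.radians(an))]))
plan((.5555,.0495,.2),-15.0)
E
```

```text
[0.5618895  0.08197898 0.079     ] [0.54685267 0.01836741 0.079     ] 0.06536465316839164 76.7002553434885 [0.55437109 0.0501732  0.079     ]
74.2 [0.55434917 0.05025602]
74.7 [0.55527396 0.04999868]
75.3 [0.55638663 0.04970055]
75.8 [0.55731619 0.04946101]
t 10.05 pos [0.5858 0.1595 0.2335] yang -8.74 yaw total 0.109 rows>= 1 | shift cm before yaw [-11.36  -1.3    3.26] after yaw [-11.44  -0.06   3.26] F [-0.3  0.1  0.6] w 0.0852 q [ 4. 28. 66.  1. 87. 13.]
```

Request:
carry_out --rows '[{"tx": 0, "ty": 0, "tz": 0, "yaw": 0.11}, {"tx": -3, "ty": 0, "tz": 0, "yaw": 0}, {"tx": -3, "ty": 0, "tz": 0, "yaw": 0}, {"tx": -3, "ty": 0, "tz": 0, "yaw": 0}, {"tx": -2.4, "ty": 0, "tz": 1, "yaw": 0}, {"tx": 0, "ty": 0, "tz": 2, "yaw": 0}, {"tx": 0, "ty": 0, "tz": 0, "yaw": 0}]'

```text
time_s: 10.75
position: [0.5544, 0.0462, 0.2037]
tool_rot: [[0.263, 0.965, 0.0], [0.965, -0.263, 0.01], [0.009, -0.002, -1.0]]
ft_force: [-0.6, -0.1, 0.1]
grip_width: 0.0854
```

```bash
python3 - <<'E'
from h import *
plan((.555,.050,.071),-15.2)
a=snap('scene','s7')[150:270,280:440]
cv2.imwrite('pics/g7.png',cv2.resize(a,(800,600),interpolation=2))
E
```

```text
t 10.75 pos [0.5544 0.0462 0.2037] yang -15.27 yaw total -0.001 rows>= 1 | shift cm before yaw [ 2.600e-01 -1.000e-02  1.327e+01] after yaw [ 2.600e-01 -1.000e-02  1.327e+01] F [-0.6 -0.1  0.1] w 0.0854 q [-8. 24. 77.  1. 79.  7.]
```

View pics/g7.png

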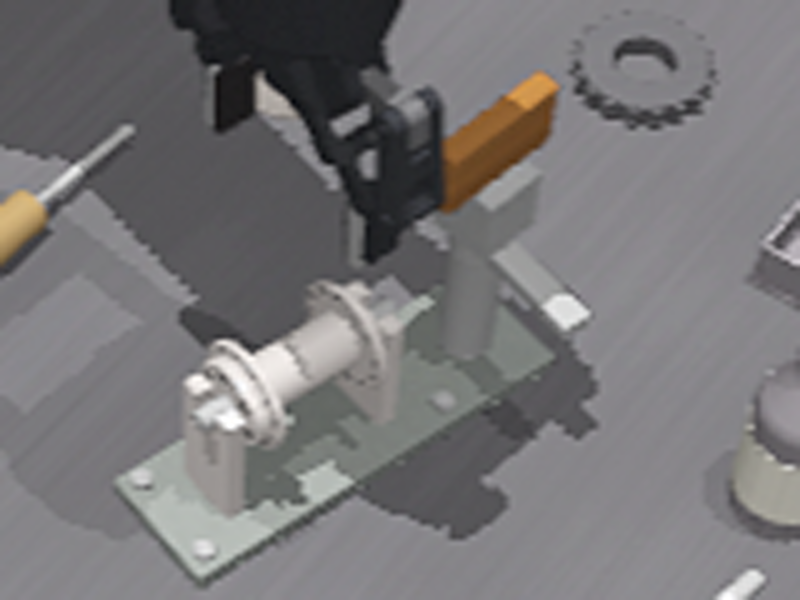

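The handle stands home, the clamp arm is clear, and the hub sits around crop (297,362) with nothing above it. Next I descend partway.

Request:
carry_out --rows '[{"tx": 0.25, "ty": 0, "tz": 2.5, "yaw": 0}, {"tx": 0, "ty": 0, "tz": 2.5, "yaw": 0}, {"tx": 0, "ty": 0, "tz": 2, "yaw": 0}, {"tx": 0, "ty": 0, "tz": 0, "yaw": 0}]'

```text
time_s: 11.2
position: [0.5588, 0.0508, 0.138]
tool_rot: [[0.261, 0.965, 0.011], [0.965, -0.261, 0.008], [0.011, 0.009, -1.0]]
ft_force: [0.1, -0.4, 0.4]
grip_width: 0.0853
```

```bash
python3 - <<'E'
from h import *
plan((.555,.050,.071),-15.2); print(onz('scene',339.4,222.4,.079))
E
```

```text
t 11.2 pos [0.5588 0.0508 0.138 ] yang -15.12 yaw total 0.001 rows>= 1 | shift cm before yaw [-0.25 -0.4   6.7 ] after yaw [-0.25 -0.4   6.7 ] F [ 0.1 -0.4  0.4] w 0.0853 q [-7. 28. 82.  1. 69.  8.]
[0.55761001 0.05067828 0.079     ]
```

Request:
carry_out --rows '[{"tx": -0.1, "ty": -0.3, "tz": 1.8, "yaw": 0}, {"tx": 0, "ty": 0, "tz": 2, "yaw": 0}, {"tx": 0, "ty": 0, "tz": 1.8, "yaw": 0}, {"tx": 0, "ty": 0, "tz": 0.9, "yaw": 0}, {"tx": 0, "ty": 0, "tz": 0, "yaw": 0}]'

```text
time_s: 11.7
position: [0.5615, 0.0525, 0.0791]
tool_rot: [[0.258, 0.966, 0.024], [0.966, -0.258, 0.007], [0.013, 0.021, -1.0]]
ft_force: [-0.4, 0.7, 0.8]
grip_width: 0.0855
```

```bash
python3 - <<'E'
from h import *
plan((.5555,.050,.071),-15.2)
E
```

```text
t 11.7 pos [0.5615 0.0525 0.0791] yang -14.95 yaw total 0.004 rows>= 1 | shift cm before yaw [-0.41 -0.53  0.8 ] after yaw [-0.41 -0.53  0.8 ] F [-0.4  0.7  0.8] w 0.0855 q [-7. 32. 86.  1. 60.  8.]
```

Request:
carry_out --rows '[{"tx": -0.3, "ty": -0.5, "tz": 0.5, "yaw": 0}, {"tx": 0, "ty": 0, "tz": 0.3, "yaw": 0}, {"tx": 0, "ty": 0, "tz": 0, "yaw": 0}]'

```text
time_s: 12.0
position: [0.5571, 0.0509, 0.0734]
tool_rot: [[0.257, 0.966, 0.028], [0.966, -0.257, 0.006], [0.013, 0.026, -1.0]]
ft_force: [0.7, -0.1, -0.3]
grip_width: 0.0853
```

```bash
python3 - <<'E'
from h import *
plan((.5555,.050,.071),-15.2)
E
```

```text
t 12.0 pos [0.5571 0.0509 0.0734] yang -14.92 yaw total 0.005 rows>= 1 | shift cm before yaw [-0.13 -0.13  0.23] after yaw [-0.13 -0.13  0.23] F [ 0.7 -0.1 -0.3] w 0.0853 q [-7. 32. 88.  1. 59.  7.]
```

Request:
carry_out --rows '[{"tx": -0.1, "ty": -0.1, "tz": 0.1, "yaw": 0}, {"tx": 0, "ty": 0, "tz": 0, "yaw": 0}, {"tx": 0, "ty": 0, "tz": 0, "yaw": 0}, {"tx": 0, "ty": 0, "tz": 0, "yaw": 0}, {"tx": 0, "ty": 0, "tz": 0, "yaw": 0}, {"tx": 0, "ty": 0, "tz": 0, "yaw": 0}, {"tx": 0, "ty": 0, "tz": 0, "yaw": 0}, {"tx": 0, "ty": 0, "tz": 0, "yaw": 0}]' --jaw 1 --squeeze 60

```text
time_s: 12.8
position: [0.5554, 0.0503, 0.0735]
tool_rot: [[0.258, 0.966, 0.028], [0.966, -0.258, 0.007], [0.013, 0.025, -1.0]]
ft_force: [-1.8, -0.7, 1.2]
grip_width: 0.0263
```

Request:
carry_out --rows '[{"tx": 0, "ty": 0, "tz": -0.5, "yaw": 0}, {"tx": 0, "ty": 0, "tz": -1, "yaw": 0}, {"tx": 0, "ty": 0, "tz": -1, "yaw": 0}]'

```text
time_s: 13.1
position: [0.5543, 0.0501, 0.0985]
tool_rot: [[0.257, 0.966, 0.025], [0.966, -0.258, 0.007], [0.013, 0.022, -1.0]]
ft_force: [0.3, 0.1, -2.5]
grip_width: 0.0265
```

```bash
python3 - <<'E'
from h import *
plan((.5555,.050,.222),-15.2)
E
```

```text
t 13.1 pos [0.5543 0.0501 0.0985] yang -14.94 yaw total 0.005 rows>= 1 | shift cm before yaw [  0.18   0.4  -12.34] after yaw [  0.19   0.4  -12.34] F [ 0.3  0.1 -2.5] w 0.0265 q [-7. 30. 86.  1. 62.  7.]
```

Request:
carry_out --rows '[{"tx": 0, "ty": 0, "tz": -3, "yaw": 0}, {"tx": 0, "ty": 0, "tz": -3, "yaw": 0}, {"tx": 0, "ty": 0, "tz": -3, "yaw": 0}, {"tx": 0, "ty": 0, "tz": -2.3, "yaw": 0}, {"tx": 0, "ty": 0, "tz": 0, "yaw": -0.09}, {"tx": 0, "ty": 0, "tz": 0, "yaw": -0.09}, {"tx": 0, "ty": 0, "tz": 0, "yaw": -0.08}, {"tx": 0, "ty": 0, "tz": 0, "yaw": 0}]'

```text
time_s: 13.9
position: [0.5513, 0.0492, 0.2254]
tool_rot: [[-0.009, 0.999, 0.035], [1.0, 0.009, 0.005], [0.005, 0.035, -0.999]]
ft_force: [0.0, -0.7, -2.3]
grip_width: 0.0258
```

```bash
python3 - <<'E'
from h import *
plan((.504,-.232,.2145),0); print(env.observe()['tool_rot'].round(3))
E
```

```text
t 13.9 pos [0.5513 0.0492 0.2254] yang 0.52 yaw total 0.009 rows>= 1 | shift cm before yaw [-28.08  -5.02   0.77] after yaw [-28.12  -4.76   0.77] F [ 0.  -0.7 -2.3] w 0.0258 q [-7. 22. 77.  1. 79. -8.]
[[-0.009  0.999  0.035]
 [ 1.     0.009  0.005]
 [ 0.005  0.035 -0.999]]
```

Request:
carry_out --rows '[{"tx": -1.5, "ty": -0.3, "tz": 0, "yaw": 0}, {"tx": -2.5, "ty": -0.5, "tz": 0, "yaw": 0}, {"tx": -2.5, "ty": -0.5, "tz": 0, "yaw": 0}, {"tx": -2.5, "ty": -0.5, "tz": 0, "yaw": 0}, {"tx": -2.5, "ty": -0.5, "tz": 0.1, "yaw": 0}, {"tx": -2.5, "ty": -0.5, "tz": 0.1, "yaw": 0}, {"tx": -2.5, "ty": -0.5, "tz": 0.1, "yaw": 0}, {"tx": -2.5, "ty": -0.5, "tz": 0.1, "yaw": 0}, {"tx": -2, "ty": -0.3, "tz": 0.1, "yaw": 0}, {"tx": -1.5, "ty": -0.2, "tz": 0.1, "yaw": 0}, {"tx": 0, "ty": 0, "tz": 0, "yaw": 0}]'

```text
time_s: 15.0
position: [0.5027, -0.1916, 0.2193]
tool_rot: [[0.015, 0.999, 0.036], [1.0, -0.015, 0.002], [0.003, 0.036, -0.999]]
ft_force: [0.5, 0.8, -2.6]
grip_width: 0.0261
```

```bash
python3 - <<'E'
from h import *
plan((.504,-.232,.2145),0); print(env.observe()['tool_rot'].round(3))
E
```

```text
t 15.0 pos [ 0.5027 -0.1916  0.2193] yang -0.85 yaw total -0.015 rows>= 1 | shift cm before yaw [-4.04  0.17  0.48] after yaw [-4.05  0.11  0.48] F [ 0.5  0.8 -2.6] w 0.0261 q [-34.  21.  80.   1.  78. -33.]
[[ 0.015  0.999  0.036]
 [ 1.    -0.015  0.002]
 [ 0.003  0.036 -0.999]]
```

Request:
carry_out --rows '[{"tx": -1.3, "ty": 0.05, "tz": 0.15, "yaw": -0.01}, {"tx": -1.3, "ty": 0, "tz": 0.15, "yaw": 0}, {"tx": -1, "ty": 0, "tz": 0.1, "yaw": 0}, {"tx": -0.4, "ty": 0, "tz": 0, "yaw": 0}, {"tx": 0, "ty": 0, "tz": 0, "yaw": 0}, {"tx": 0, "ty": 0, "tz": 0, "yaw": 0}]'

```text
time_s: 15.6
position: [0.5026, -0.2347, 0.2151]
tool_rot: [[0.006, 0.999, 0.036], [1.0, -0.006, 0.003], [0.003, 0.036, -0.999]]
ft_force: [0.5, 0.6, -1.2]
grip_width: 0.0262
```

```bash
python3 - <<'E'
from h import *
plan((.504,-.232,.2145),0)
b=snap('scene','s8'); a=snap('top','t8')
r=lambda i,x0,y0,x1,y1,w,h:cv2.resize(i[y0:y1,x0:x1],(w,h),interpolation=2)
o=np.vstack([np.hstack([r(b,80,200,240,320,400,300),r(b,300,160,460,280,400,300)]),np.hstack([r(a,400,200,560,320,400,300),r(a,180,200,340,320,400,300)])])
cv2.imwrite('pics/g8.png',o)
E
```

```text
t 15.6 pos [ 0.5026 -0.2347  0.2151] yang -0.36 yaw total -0.006 rows>= 1 | shift cm before yaw [0.27 0.14 0.07] after yaw [0.27 0.14 0.07] F [ 0.5  0.6 -1.2] w 0.0262 q [-38.  23.  78.   1.  78. -38.]
```

View pics/g8.png

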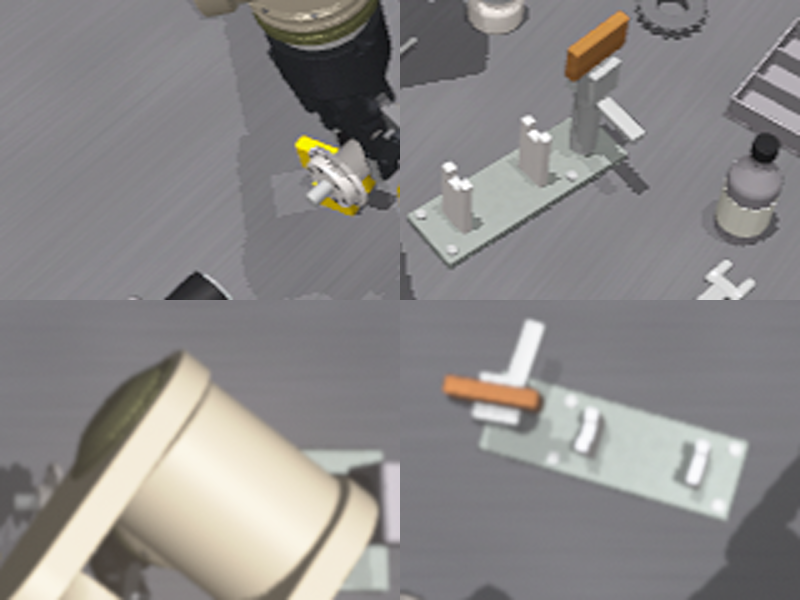

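The hub is held with its disc end (scene ~(206,277)) facing the lens. The fixture is empty, the handle is home and the clamp arm is clear. A numeric check, then a small centring move.

```bash
python3 - <<'E'
from h import *
print(proj('scene',(.503,-.2907,.2205)), onz('scene',206,276.8,.2205), onz('scene',167.5,318,.22))
plan((.5035,-.232,.2145),0)
E
```

```text
(np.float64(204.19509901048744), np.float64(280.62960015633155)) [ 0.49987826 -0.28310506  0.2205    ] [ 0.5059784 -0.3805371  0.22     ]
t 15.7 pos [ 0.5026 -0.2345  0.2152] yang -0.34 yaw total -0.006 rows>= 1 | shift cm before yaw [0.25 0.08 0.07] after yaw [0.25 0.08 0.07] F [ 0.1  0.1 -2.3] w 0.0265 q [-38.  23.  78.   1.  78. -38.]
```

Request:
carry_out --rows '[{"tx": 0.2, "ty": 0.1, "tz": 0, "yaw": 0}, {"tx": 0, "ty": 0, "tz": 0, "yaw": 0}, {"tx": 0, "ty": 0, "tz": 0, "yaw": 0}, {"tx": 0, "ty": 0, "tz": 0, "yaw": 0}, {"tx": 0, "ty": 0, "tz": 0, "yaw": 0}, {"tx": 0, "ty": 0, "tz": 0, "yaw": 0}]'

```text
time_s: 16.3
position: [0.504, -0.2311, 0.2156]
tool_rot: [[0.004, 0.999, 0.036], [1.0, -0.004, 0.003], [0.003, 0.036, -0.999]]
ft_force: [0.7, -0.2, -3.1]
grip_width: 0.026
```

Request:
carry_out --rows '[{"tx": -0.3, "ty": 0.2, "tz": 0, "yaw": 0}, {"tx": 0, "ty": 0, "tz": 0, "yaw": 0}, {"tx": 0, "ty": 0, "tz": 0, "yaw": 0}, {"tx": 0, "ty": 0, "tz": 0, "yaw": 0}, {"tx": 0, "ty": 0, "tz": 0, "yaw": 0}, {"tx": 0, "ty": 0, "tz": 0, "yaw": 0}, {"tx": 0, "ty": 0, "tz": 0, "yaw": 0}, {"tx": 0, "ty": 0, "tz": 0, "yaw": 0}]'

```text
time_s: 17.1
position: [0.5061, -0.2346, 0.2156]
tool_rot: [[0.004, 0.999, 0.036], [1.0, -0.005, 0.003], [0.003, 0.036, -0.999]]
ft_force: [0.2, -0.1, -1.6]
grip_width: 0.0263
```

```bash
python3 - <<'E'
from h import *
plan((.505,-.234,.2145),0); print(env.observe()['qvel'].round(2)); env.close_job()
E
```

```text
t 17.1 pos [ 0.5061 -0.2346  0.2156] yang -0.26 yaw total -0.005 rows>= 1 | shift cm before yaw [ 0.05 -0.11  0.1 ] after yaw [ 0.06 -0.11  0.1 ] F [ 0.2 -0.1 -1.6] w 0.0263 q [-38.  23.  77.   1.  78. -38.]
[-0.03 -0.    0.01 -0.06 -0.01 -0.07]
the job is handed in; nothing more can be done
```

The job is handed in at 17.1 s of the 61 s allowed; no verdict is reported. I fitted the brown handle home on the clamp shaft and turned it counterclockwise about 96°. I then released it, lifted the hub out, and held it in front of the inspection camera with the disc end towards the lens.

**What my last checks showed:**
- **Handle:** its underside worked out at about 101 mm, which is the shoulder height. The last pictures show it seated on the shaft and upright.
- **Clamp:** its arm is swung well clear of the axle. I put its angle at about 1.5 rad from the turn, allowing for the handle's play.
- **Hub:** the centre is at about (0.506, -0.235, 0.221) m, against a viewing point estimated at (0.504, -0.232, 0.220) m. The axle is within about 0.01 rad of level and of the estimated line of sight. The arm was still and gripping at about 26 mm opening.
- **Bystanders:** I saw no sign of any being moved, but I did not measure their positions again.

**What disagreed:**
- **Camera views:** the two views differed by 4 to 8 mm on the shaft and handle. The handle sat about 4.6 mm off centre in the grip, so the first try met the shaft's tip. It went in after a shift of about 4 mm.
- **Last tip-to-lens measurement:** the scene view put the axle tip 97 mm from the lens, against 94 mm wanted. I then moved it to about the same distance again. That is well within the tolerance.
- **Tool tilt:** the tool ended tilted by 0.036 rad, which only rolls the hub about its own axle.

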